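# Hitch the wire-jaw link to the pull tester

## Task

Set up the crimp pull tester: take the loose wire-jaw link (the steel link with an upright black grip), lay it flat on the tester's deck with its hook beside the load pin and its wire jaw towards the terminal wheel, and push the hook's mouth sideways onto the pin until the sprung latch flips shut behind it. Then tug the hook back against its latch with a firm pull of about 10 N to prove that it holds, and leave the link lying flat on the deck, hooked and latched, in line with the tester. The pin's arm is not always left in the same place, so look or feel for the pin; it hangs on a load cell: never put more than 25 N on it or its arm, and do not shift the crimper, the white plugs or the copper reel.

Things in the scene. Friction and masses are not known exactly. Their poses are not given: they have to be found in the camera images.
- pin_mid (a point): Mid setting of the tester's upright load pin (12 mm thick), at deck level. x along the pull axis to the gauge, y left, z up. THE PIN ITSELF stands up to 13 mm from here along x and 6 mm along y, where its arm was last left, and is not measured: see it or feel for it. Deck: flat painted top, 14 mm above the bench, x -215 to 128, y -75 to 75 mm, clear but for wheel, plug and gauge.
- load_arm: Load arm with the pin: steel bar 18 mm wide from 11 mm before the pin's axis (it overhangs it) to the gauge, underside 17 mm above the deck, bolt head 36 mm; the pin fills the height under it. Very stiff joints: it stays put under 25 N, the most that may come on it. Gauge housing x = 54 to 126 (in pin_mid's axes), y = -56 to 56 mm, 78 mm above the deck. Origin under pin_mid at bench level.
- link_grip (a point): Centre of the upright black grip of the loose link (0.3 kg, 120 mm long, lies flat), 21 mm above its underside. x along the link to its hook, y to the side where the hook's mouth opens, z up. Grip 34 mm long (x), 16 mm wide (y), 42 mm high from the underside. Behind it, to x = -51 mm, the wire jaw: 24 mm high, 22 mm wide, thumbscrew out to y = -20 mm.
- link_seat (a point): Where the pin's axis stands when home at the throat's bottom; on the link's underside, 53 mm ahead of link_grip, same axes. Dark steel claw 12 mm thick, nose to x = 16, spine to y = -18 mm. Throat 14 mm wide, runs along y; mouth flares to 20 mm at y = 18 (nose) and 21 mm. The shut latch bars it at y = 13 to 18 mm and leaves the pin about 8 mm of play along y. The nose's outer face is flat, y = -12 to 15 mm.
- latch (a joint): Angle of the hook's sprung steel latch, rad: 0 is shut across the throat (it cannot swing outward); the entering pin swings it inward, up to 1.35, against 4 to 12 N of push. It lets go of the pin and snaps shut only when the pin's axis is within about 4 mm of home. A small steel thumb tab on top of the claw turns with it.
- crimper: Crimping tool with black-orange grips, 102x216x30 mm, a bystander; origin under its centre.
- connector_1: White nylon plug with short wires, 47x22x10 mm, a bystander lying on the tester's deck left of the link's place, beside the terminal wheel (a slotted steel disc 48 mm across, 24 mm high, 180 mm before pin_mid on the axis); origin under its centre.
- connector_2: The same kind of plug lying on the bench at the left, a bystander; origin under its centre.
- copper_spool: Small reel of copper wire, 32 mm across, 24 mm high, a bystander at the back between the two working places; origin under its centre.
There are look-alikes about, which are no part of the job. Of the things that look like the part that bears link_grip, the smallest one is meant.

How it is judged:
By the outcome, as a careful person would: the job done as asked, in the order asked, and still so for the second after the job is handed in, with the robot touching nothing.
It also fails if it takes over 70 s, if anything falls off the work surface, if the arm or the gripper's body presses on something with over 40 N, if the wrist force passes 120 N, or if a joint passes its speed limit or range.

## Robot

A 6-joint arm with a two-finger parallel gripper is mounted at the origin on a cart in front of the work surface, level with it; the furniture and walls round the work are solid. World frame = base frame: x ahead of the robot, y to its left, z up, the work surface at z = 0. Lengths are in m, angles in rad, forces in N, time in s.
With the tool pointing down it reaches from about 0.25 to 0.725 m from the base axis. Payload 4 kg.
Tool frame: the origin (TCP) lies midway between the tips of the shut fingers; the grasp point (between the pads) lies 19 mm behind it; z points along the fingers, y is the line along which they close (so a half turn about z gives the same grasp; the last joint's range is limited). The gripper opens to 85 mm and grips with 20 to 120 N. Pads are 22 mm wide; open, the fingers measure 114 mm over their backs; the gripper's body (76 mm by 85 mm) begins 54 mm behind the grasp point. The pads swing forward as they close: fully open they stand 13 mm farther back than shut.
Start: joints at [1.323, 0.241, 0.005, 1.335, 0, 1.571], TCP at [0.123, 0.485, 0.202] pointing down, gripper open.
Joint ranges: [-2.72, 2.72], [-1.05, 1.87], [-1.09, 1.28], [-1.99, 2.15], [-1.42, 1.44], [-3.14, 3.14]. Speed limits (rad/s): [2.79, 2.79, 3.14, 3.14, 3.14, 3.14].

## Interface

Orientations are given as a unit quaternion [x, y, z, w].
In Python, from workcell import monitor, vision, job gives the robot as it stands.
- The arm moves only by the tool move_arm, never from a script. Its argument "moves" is a list that holds one entry, the list of rows, each a list of 5 numbers: the shift along the world's x, y, z in m, then the turn about the world's z in degrees, then the opening in per cent of the stroke, from 0 (shut) to 100 (fully open). In form: [[[x, y, z, turn, gripper], ...]]. A call has 1 to 5 rows; each row is the pose to reach, as a shift and turn from the pose commanded when the call began; what a row does not reach only later rows make up. A row lasts 1/8 s, in which the tool goes at most 62.5 mm and 10.7 degrees, less where a joint would pass 70% of its speed; a pose out of reach is approached as far as the arm can. A call with a gripper value outside its range is refused whole. The fingers move at their own pace and stop on an object; the grip force is fixed at half the most. Time passes only in rows, so rows that repeat a pose let the fingers close. It gives the time, the measured TCP pose, the force, the opening and the grip force at its end, in the units of the state.
- monitor.get_obs(): the state, without advancing time (a new reading comes with each control period).
- vision.camera(name): name is "side" or "top"; returns a dict with "color" (480x640x3 uint8, red, green, blue), "camera_matrix" (3x3 intrinsics, pixels), "k1" (the pictures are not rectified: a ray, as slopes to the right and down, at radius r is drawn at 1 + k1 r^2 times it, then the intrinsics apply), "eye" and "attitude" of the camera in the world. Camera axes: x right, y up, looking along -z (the intrinsics and any distortion apply to the point x, -y, -z); pixel columns grow to the right and rows downward; lengths in m; the calibration is good to about 2 mm. A picture is of the moment at which its call begins. There is no depth.
- job.job_done(): hands the job in; it is judged then, once.
The state is a dict: "clock": time; "joint_pos": joint angles; "joint_vel": joint speeds; "tau": joint torques, N m; "eef_pos": TCP position; "tool_rot": TCP orientation; "ft_force": force on the tool from outside, world axes, zero at the start; "ft_torque": the same for the moment, N m; "grip_width": finger opening in m; "grasp_force": force on a finger pad.
Only numpy, scipy, OpenCV 4.12 (cv2) and the standard library are available. Lean on these libraries where they do the work, as an engineer would, in place of code of your own. Each camera call takes 0.05 s, during which the arm holds its last target. There are 200 camera calls.

## Working session

There is one attempt and no reset: what is moved stays moved. The work goes in short steps, Python scripts to look and compute and a tool call to move; the robot and the scene stay as the last step left them, time stands still between calls to the robot, and variables do not carry over. Pictures are saved under pics/ and viewed, at most 10 in all, crops included, and the job is handed in when it is done.

Besides the shell and the picture viewer there is one more tool, called after "Request:" as name(argument=value, ...) on one line, values as JSON. move_arm: Moves the arm, as the interface text tells. Its arguments: {"type":"object","properties":{"moves":{"type":"array","items":{"type":"array","items":{"type":"array","items":{"type":"number"}}}}},"required":["moves"]}

```bash
mkdir -p pics
cat > h.py <<'E'
import numpy as np, cv2
from scipy.spatial.transform import Rotation as R
from workcell import monitor, vision, job
def cam(n):
    return vision.camera(n)
def rot(c):
    a=np.array(c["attitude"],float)
    return a if a.shape==(3,3) else R.from_quat(a).as_matrix()
def ray(c,u,v):
    K=np.array(c["camera_matrix"]);k1=c["k1"]
    d=np.array([(u-K[0,2])/K[0,0],(v-K[1,2])/K[1,1]]);p=d.copy()
    for _ in range(30): p=d/(1+k1*(p@p))
    return rot(c)@np.array([p[0],-p[1],-1.])
def onz(c,u,v,z):
    e=np.array(c["eye"]);d=ray(c,u,v);return e+d*(z-e[2])/d[2]
def proj(c,P):
    K=np.array(c["camera_matrix"]);q=rot(c).T@(np.array(P)-np.array(c["eye"]))
    p=np.array([q[0],-q[1]])/-q[2];p=p*(1+c["k1"]*(p@p))
    return K[0,0]*p[0]+K[0,2],K[1,1]*p[1]+K[1,2]
def save(c,n): cv2.imwrite('pics/'+n,c["color"][:,:,::-1])
E
python3 - <<'E'
from h import *
for n in("top","side"):
    c=cam(n);save(c,n+'0.png');print(n,c["eye"],c["attitude"],c["camera_matrix"],c["k1"])
print(monitor.get_obs())
E
```

```text
top [0.29759214 0.19676528 1.32356064] [ 0.05897379 -0.06609303 -0.69651274  0.71205604] [[480.33534563   0.         313.44783099]
 [  0.         480.33534563 239.07695341]
 [  0.           0.           1.        ]] -0.0017034413086599476
side [ 0.32439694 -0.68964495  0.56998888] [ 0.49786334 -0.05837792 -0.0822589   0.8613696 ] [[454.40304281   0.         321.11126017]
 [  0.         454.40304281 239.83506803]
 [  0.           0.           1.        ]] -0.032425027040365
{'clock': 0.1, 'joint_pos': array([ 1.32301318e+00,  2.41307179e-01,  3.82798436e-03,  1.33519663e+00,
       -2.67357162e-05,  1.57079055e+00]), 'joint_vel': array([ 0.00119008, -0.00228642,  0.00297462,  0.00013536, -0.00243441,
        0.00262021]), 'tau': array([-1.06546246e-03, -3.73136938e+01,  2.53010166e+01,  1.07827535e-02,
        6.45634330e-06,  2.99504200e-05]), 'eef_pos': array([0.1224806 , 0.48411143, 0.20080543]), 'tool_rot': array([ 1.23571947e-01,  9.92335171e-01, -9.34195658e-04, -1.02866421e-04]), 'ft_force': array([-0.32244984, -0.2392707 ,  0.09667453]), 'ft_torque': array([ 0.00781085, -0.01860659,  0.05899001]), 'grasp_force': 0.0, 'grip_width': 0.0854943719285336}
```

View pics/top0.png

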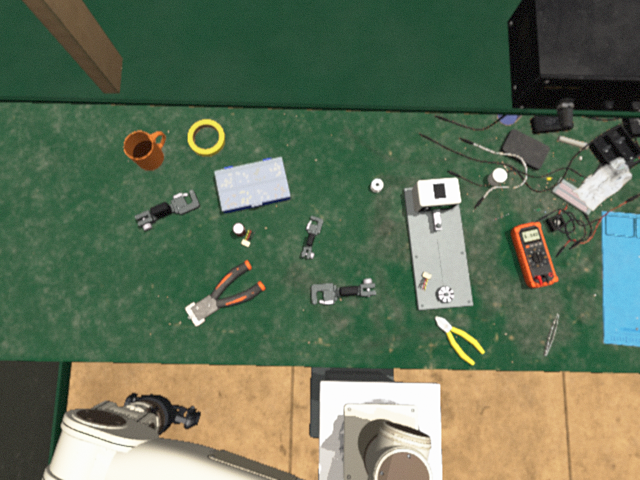

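View pics/side0.png

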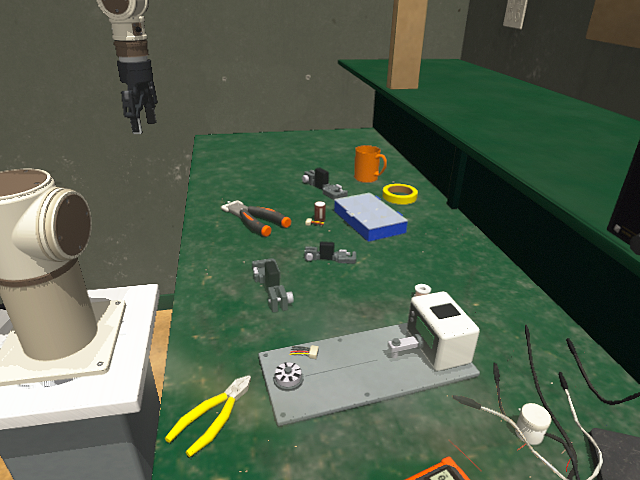

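Run:
```python
from h import *
t=cv2.imread('pics/top0.png');s=cv2.imread('pics/side0.png')
a=cv2.resize(t[205:270,280:345],(390,390),interpolation=2)
b=cv2.resize(s[230:275,295:365],(390,250),interpolation=2)
d=cv2.resize(t[170:315,395:480],(352,600),interpolation=2)
e=cv2.resize(s[310:365,370:450],(390,268),interpolation=2)
L=np.zeros((600,800,3),np.uint8);L[:390,:390]=a;L[:600,400:752]=d;L[392:592,:390]=cv2.resize(b,(390,200))
cv2.imwrite('pics/crop1.png',L);cv2.imwrite('pics/crop2.png',cv2.resize(s[290:410,250:490],(800,400),interpolation=2))
```

```text
(no output)
```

View pics/crop1.png

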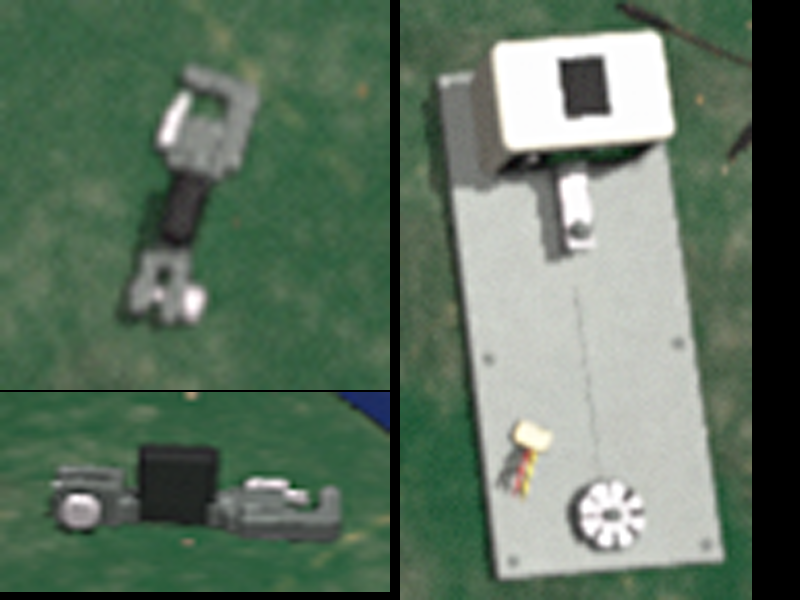

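View pics/crop2.png

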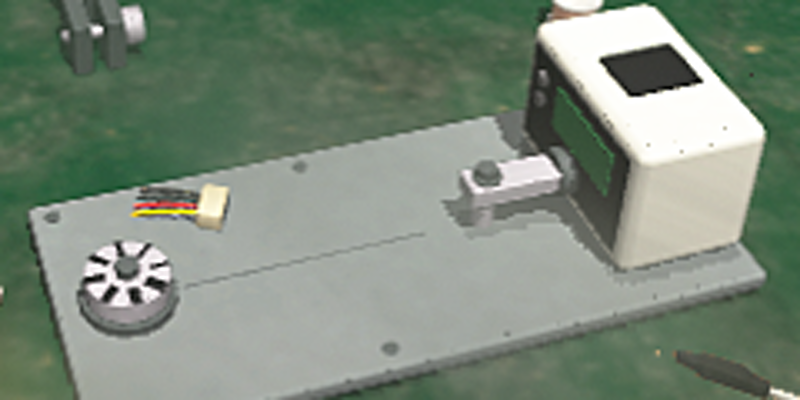

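```bash
cat > m.py <<'E'
from h import *
def tri(c1,p1,c2,p2):
    e1,e2=np.array(c1["eye"]),np.array(c2["eye"]);d1,d2=ray(c1,*p1),ray(c2,*p2)
    s=np.linalg.lstsq(np.c_[d1,-d2],e2-e1,rcond=None)[0]
    a,b=e1+s[0]*d1,e2+s[1]*d2;return (a+b)/2,np.linalg.norm(a-b)
def mask(img,box,f):
    u0,v0,u1,v1=box;m=np.zeros(img.shape[:2],bool);m[v0:v1,u0:u1]=f(img[v0:v1,u0:u1].astype(int));
    n,l,s,ce=cv2.connectedComponentsWithStats(m.astype(np.uint8));k=1+np.argmax(s[1:,4]);return l==k,s[k],ce[k]
dark=lambda i:i.max(2)<60
E
python3 - <<'E'
from m import *
t,s=cam("top"),cam("side")
# link grip
mt,st,ct=mask(t["color"],(290,210,335,265),lambda i:(i.max(2)<55)); ms,ss,cs=mask(s["color"],(300,236,360,268),lambda i:i.max(2)<55)
print('grip',st,ct,ss,cs,tri(t,ct,s,cs))
for z in(.03,.042):print(onz(t,*ct,z))
# link body
ml,sl,cl=mask(t["color"],(290,205,335,268),lambda i:(i[...,1]-i[...,0]<14)&(i[...,1]-i[...,2]<25))
v,u=np.nonzero(ml);P=np.array([onz(t,a,b,.012)[:2] for a,b in zip(u,v)]);r=cv2.minAreaRect((P*1000).astype(np.float32));print('link',sl,r,P.mean(0))
w,V=np.linalg.eigh(np.cov(P.T));print('pca yaw',np.degrees(np.arctan2(V[1,1],V[0,1])))
v,u=np.nonzero(mt);G=np.array([onz(t,a,b,.042)[:2] for a,b in zip(u,v)]);print('griprect',cv2.minAreaRect((G*1000).astype(np.float32)))
# deck edges
im=t["color"].astype(int);L=[];Rr=[]
for v in range(200,300,2):
    g=(im[v,:,1]-im[v,:,0]<12)&(im[v].min(1)>90);u=np.nonzero(g[400:475])[0]+400
    L.append(onz(t,u[0]-.5,v,.014)[:2]);Rr.append(onz(t,u[-1]+.5,v,.014)[:2])
for A in(L,Rr):
    A=np.array(A);l=cv2.fitLine((A*1000).astype(np.float32),cv2.DIST_HUBER,0,.01,.01).ravel();print('edge',l,np.degrees(np.arctan2(l[1],l[0])))
# bolt, wheel, by crop reading
print('bolt',tri(t,(438.2,225.3),s,(396.1,341)))
print('wheel top',onz(t,446,294.3,.038),'hub side',tri(t,(446,294.3),s,(250+127*.3,290+265*.3)))
E
```

```text
grip [306 234   8  12  45] [309.15555556 240.2       ] [319 242  15  18 219] [326.10502283 250.43378995] (array([0.5277671 , 0.19781038, 0.01963266]), np.float64(0.00015350848576096244))
[0.52586022 0.19781099 0.03      ]
[0.52374264 0.19780129 0.042     ]
link [300 216  23  43 436] ((537.3612060546875, 193.4524383544922), (41.79535675048828, 120.44754791259766), 76.86305236816406) [0.53975807 0.19242378]
pca yaw 166.38987016322224
griprect ((525.0702514648438, 196.20321655273438), (17.164094924926758, 32.15140151977539), 73.1801528930664)
edge [ 9.9480975e-01  1.0175275e-01  5.1130557e+02 -8.3446991e+01] 5.8401103
edge [ 9.9535984e-01  9.6222885e-02  5.0011893e+02 -2.3725606e+02] 5.5217075
bolt (array([ 0.57235907, -0.15271547,  0.04642156]), np.float64(0.00012969434774407986))
wheel top [ 0.38607487 -0.17124672  0.038     ] hub side (array([ 0.38658177, -0.17218911,  0.03476835]), np.float64(0.0005680453058585562))
```

Three look-alikes in the top view: A (167,210), about 62 px long; B (312,238), about 43 px; C (343,291), about 65 px. B measures 120 mm long, so it is the smallest and the one meant. The crop confirms it: mouth at left, hook ahead. The load pin's bolt is at top (438,225) and side (396,341).

Request:
move_arm(moves=[[[0.05,-0.036,0,0,100],[0.1,-0.071,0,0,100],[0.15,-0.107,0,1,100],[0.2,-0.143,0,1,100],[0.25,-0.178,0,1,100]]])

```text
clock: 0.82
eef_pos: [0.374, 0.3054, 0.2016]
tool_rot: [0.115, 0.993, 0.0, 0.0]
ft_force: [0.1, 0.8, 0.8]
grip_width: 0.0851
grasp_force: 0.0
```

Request:
move_arm(moves=[[[0.05,-0.036,-0.02,0,100],[0.1,-0.072,-0.04,0,100],[0.154,-0.1105,-0.06,0,100],[0.154,-0.1105,-0.06,0,100],[0.154,-0.1105,-0.06,0,100]]])

```text
clock: 1.45
eef_pos: [0.5264, 0.1956, 0.1408]
tool_rot: [0.116, 0.993, -0.0, -0.001]
ft_force: [-0.7, 1.0, 0.3]
grip_width: 0.0855
grasp_force: 0.0
```

Request:
move_arm(moves=[[[0.0,0,-0.04,0,100],[0.0,0,-0.08,0,100],[0.0,0,-0.115,0,100],[0.0,0,-0.128,0,100],[0.0,0,-0.128,0,100]]])

```text
clock: 2.08
eef_pos: [0.5258, 0.1971, 0.0138]
tool_rot: [0.114, 0.993, -0.0, -0.0]
ft_force: [-0.1, -0.4, 0.3]
grip_width: 0.0855
grasp_force: 0.0
```

Run:
```python
from h import *
s=cam("side");t=cam("top")
L=np.zeros((600,800,3),np.uint8)
L[:,:400]=cv2.resize(s["color"][160:280,290:370],(400,600),interpolation=2);L[:400,400:]=cv2.resize(t["color"][200:280,270:350],(400,400),interpolation=2)
cv2.imwrite('pics/g1.png',L[:,:,::-1])
print(monitor.get_obs()["eef_pos"],monitor.get_obs()["ft_force"])
```

```text
[0.52763374 0.19724143 0.01532477] [ 0.44056414 -0.16542847 -0.16628703]
```

View pics/g1.png

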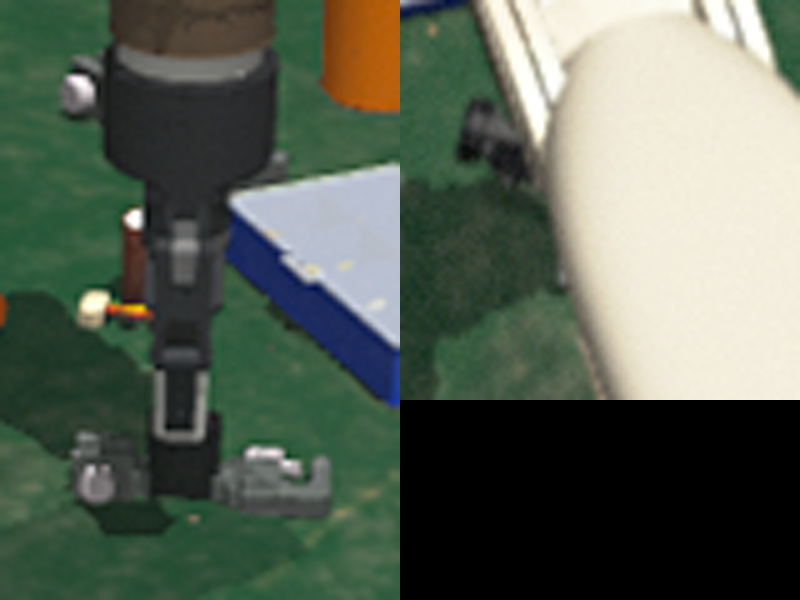

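The side view shows the finger at x≈181 over the grip at x≈184 of the crop, so it is centred and clear of the jaw and claw. I'll close on it.

Request:
move_arm(moves=[[[0,0,0,0,0],[0,0,0,0,0],[0,0,0,0,0],[0,0,0,0,0],[0,0,0,0,0]]])

```text
clock: 2.8
eef_pos: [0.5266, 0.1961, 0.0135]
tool_rot: [0.115, 0.993, -0.0, -0.0]
ft_force: [-0.1, 0.1, -1.1]
grip_width: 0.0003
grasp_force: 0.0
```

Request:
move_arm(moves=[[[0,0,0,0,0],[0,0,0,0,0],[0,0,0.03,0,0],[0,0,0.08,0,0],[0,0,0.08,0,0]]])

```text
clock: 3.42
eef_pos: [0.5301, 0.1976, 0.0982]
tool_rot: [0.115, 0.993, 0.002, 0.004]
ft_force: [0.6, -0.3, 0.3]
grip_width: 0.0002
grasp_force: 0.0
```

Run:
```python
from h import *
s=cam("side");save(s,'lift.png');cv2.imwrite('pics/g2.png',cv2.resize(s["color"][130:260,280:380],(600,600*130//100)[:2],interpolation=2)[:600,:,::-1])
o=[monitor.get_obs() for _ in range(1)];print(o[0]["eef_pos"],o[0]["ft_force"],o[0]["ft_torque"])
```

```text
[0.52841343 0.19689826 0.0958358 ] [ 0.29311516  0.43874926 -0.14917984] [-0.02005579  0.0040484  -0.00296424]
```

View pics/g2.png

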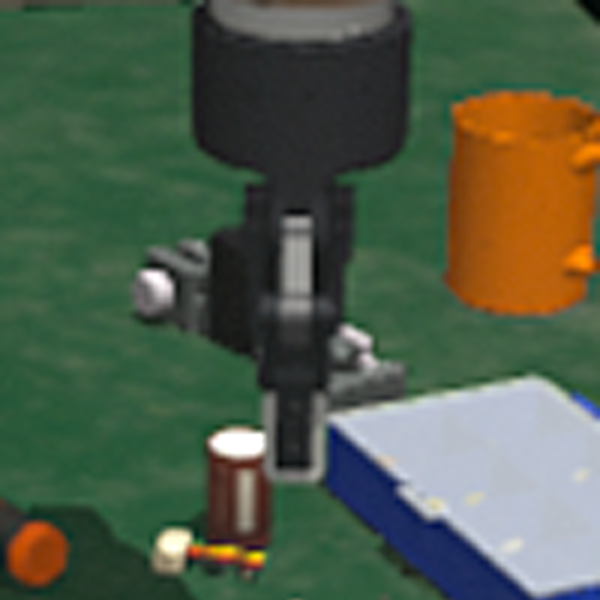

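Run:
```python
from m import *
s=cam("side")
ms,ss,cs=mask(s["color"],(290,236,370,300),lambda i:i.max(2)<55);print(ss,cs)
L=np.hstack([cv2.resize(s["color"][180:290,290:370],(400,550),interpolation=2),cv2.resize(cam("top")["color"][180:290,270:350],(400,550),interpolation=2)])
cv2.imwrite('pics/g3.png',L[:,:,::-1])
```

```text
[318 241  16  19 244] [325.95901639 250.01639344]
```

View pics/g3.png

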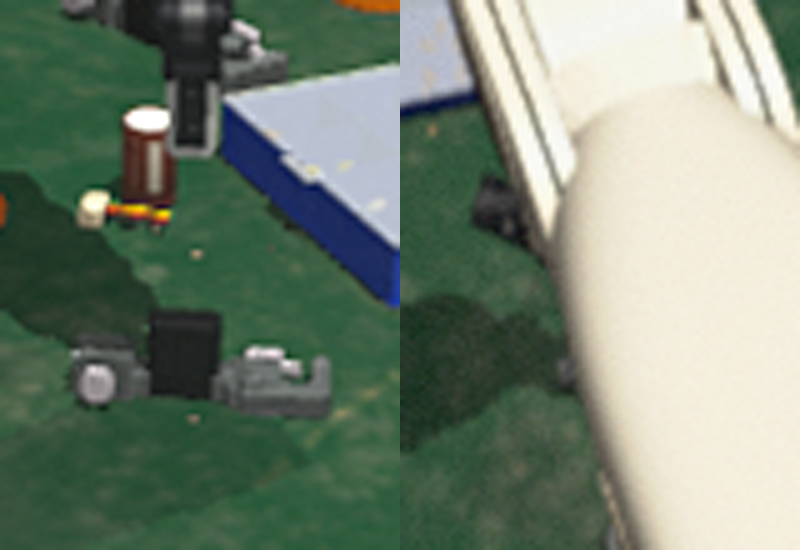

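Run:
```python
from m import *
s=cam("side");t=cam("top")
print(proj(s,(.5284,.1969,.0958)),proj(s,(.527,.1965,.0)),proj(s,(.527,.1965,.042)),proj(t,(.527,.1965,.042)))
print(s["attitude"],t["attitude"],s["eye"],t["eye"])
o=monitor.get_obs();print(o)
```

```text
(np.float64(327.24478544142704), np.float64(221.7280064237768)) (np.float64(325.6703384746326), np.float64(257.87157696068607)) (np.float64(326.10002755436204), np.float64(242.48418829933973)) (np.float64(309.6626969642153), np.float64(239.0277143549258))
[ 0.49786334 -0.05837792 -0.0822589   0.8613696 ] [ 0.05897379 -0.06609303 -0.69651274  0.71205604] [ 0.32439694 -0.68964495  0.56998888] [0.29759214 0.19676528 1.32356064]
{'clock': 3.675, 'joint_pos': array([ 3.56649862e-01,  4.30319709e-01, -1.76215802e-02,  1.12586667e+00,
       -9.84317686e-07,  5.87051641e-01]), 'joint_vel': array([ 0.00060553,  0.00591204,  0.00142152,  0.00132936, -0.00011027,
        0.00127102]), 'tau': array([-6.94540199e-05, -4.50134289e+01,  2.38615751e+01, -5.41591740e-03,
       -8.12692838e-05, -1.91892070e-06]), 'eef_pos': array([0.52544077, 0.19576988, 0.09212014]), 'tool_rot': array([ 1.14946118e-01,  9.93370587e-01, -6.84884721e-04, -1.34104846e-03]), 'ft_force': array([ 3.78588165e-04, -2.56667899e-01,  6.34637255e-01]), 'ft_torque': array([-0.02784495,  0.02139919, -0.01357853]), 'grasp_force': 0.0, 'grip_width': 6.0918295350042934e-05}
```

Run:
```python
from m import *
s=cam("side");t=cam("top")
d=np.array([.245,.97,0])*.045
for z in(.2008,.2138,.2308,.2438):
  P=np.array([.1225,.4841,z])
  print(z,*[np.round(proj(c,P+k*d),1) for c in(s,t) for k in(-1,1)])
im=cv2.imread('pics/side0.png').astype(int)
b=im.max(2)[80:140,115:165]
for r in range(25,60,2):print(r+80,''.join('#' if x<62 else '.' if x<100 else '+' if x>135 else ' ' for x in b[r]))
im=cv2.imread('pics/top0.png').astype(int);b=im.max(2)[385:440,115:210]
for r in range(0,55,2):print(r+385,''.join('#' if x<62 else '.' if x<100 else ' ' for x in b[r]))
```

```text
0.2008 [140.5 151.2] [154.  139.9] [196.4 407.4] [157.9 396.3]
0.2138 [139.6 146.1] [153.2 135.1] [195.  408.4] [156.1 397.2]
0.2308 [138.4 139.2] [152.1 128.6] [193.2 409.8] [153.7 398.3]
0.2438 [137.4 134. ] [151.3 123.7] [191.8 410.8] [151.8 399.3]
105 ........#############.....##.############.........
107 .......#####.#########.##### .##########..........
109 .........###.#########.####...##########..........
111 .........###.#########.##.....#########...........
113 ........####....#####..##......########...........
115 .........################......#########..........
117 ............#############......#########..........
119 ...............#######. ........########..........
121 ................#######+ #......#########.........
123 ................#######  ........#######..........
125 .................######.+ ........................
127 ................########+ #.......................
129 .................#######++........................
131 .................#######.+ #......................
133 ...................      +#.......................
135 ...................
[... 2201 characters left out ...]
              .#. ..###..               
427                                   ...###.   .########.               .####..                   
429                                       ...  .#######.                                           
431                                            .#####.                                             
433                                           ..##.                                                
435                                                                                                
437                                                                                                
439                                              ...      .
```

Checking the fingertips' pixels at the start and now against the projected TCP: the real tips sit about 30 mm above the reported z, while x and y agree. The fingers closed just above the grip and the link did not move. I'll go 30 mm deeper and watch the force.

Request:
move_arm(moves=[[[0,0,0,0,100],[0,0,0,0,100],[0,0,-0.02,0,100],[0,0,-0.04,0,100],[0,0,-0.06,0,100]]])

```text
clock: 4.4
eef_pos: [0.5267, 0.1962, 0.033]
tool_rot: [0.115, 0.993, 0.0, 0.0]
ft_force: [-0.4, 0.4, -0.1]
grip_width: 0.0852
grasp_force: 0.0
```

Request:
move_arm(moves=[[[0,0,-0.015,0,100],[0,0,-0.03,0,100],[0,0,-0.04,0,100],[0,0,-0.047,0,100],[0,0,-0.047,0,100]]])

```text
clock: 5.03
eef_pos: [0.5263, 0.1961, -0.0138]
tool_rot: [0.115, 0.993, -0.0, -0.0]
ft_force: [-0.7, 0.5, -0.2]
grip_width: 0.0852
grasp_force: 0.0
```

Request:
move_arm(moves=[[[0,0,0,0,0],[0,0,0,0,0],[0,0,0,0,0],[0,0,0,0,0],[0,0,0,0,0]]])

```text
clock: 5.65
eef_pos: [0.5269, 0.1961, -0.013]
tool_rot: [0.115, 0.993, -0.0, 0.0]
ft_force: [-0.1, -0.5, 2.1]
grip_width: 0.0148
grasp_force: 59.8
```

Request:
move_arm(moves=[[[0,0,0.0,0,0],[0,0,0.02,0,0],[0,0,0.05,0,0],[0,0,0.08,0,0],[0,0,0.08,0,0]]])

```text
clock: 6.28
eef_pos: [0.5283, 0.197, 0.0682]
tool_rot: [0.115, 0.993, 0.001, 0.002]
ft_force: [0.1, -0.4, -3.7]
grip_width: 0.0149
grasp_force: 59.1
```

Run:
```python
from m import *
s=cam("side")
L=cv2.resize(s["color"][150:260,270:390],(720,660)[:2],interpolation=2)[60:]
cv2.imwrite('pics/g4.png',L[:,:,::-1]);o=monitor.get_obs();print(o["eef_pos"],o["ft_force"],o["ft_torque"],o["grip_width"])
```

```text
[0.52693019 0.19649237 0.06642794] [-0.44317385 -0.86530299 -3.08761216] [-0.00993057  0.03349899  0.01408985] 0.01521987460273959
```

View pics/g4.png

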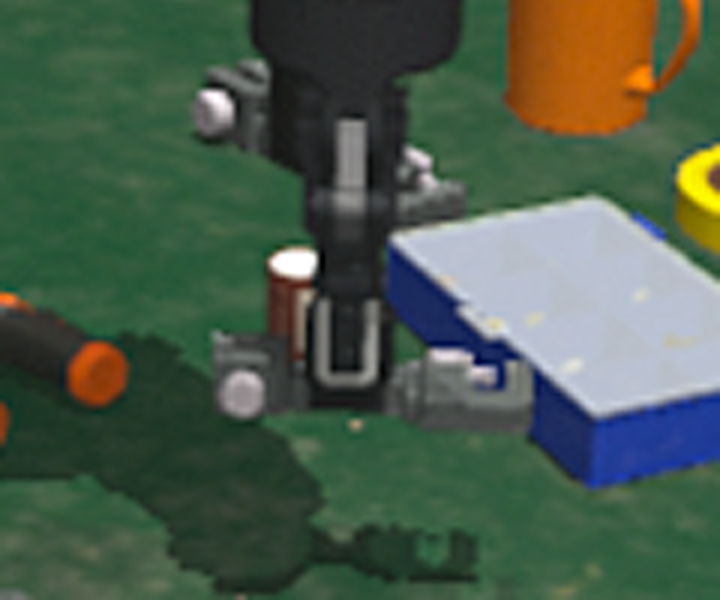

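The link is held level. Next I carry it over to the tester, on the pin's right side, and turn it +19°.

Request:
move_arm(moves=[[[0,-0.03,0.02,2,0],[0,-0.08,0.03,6,0],[0,-0.13,0.03,10,0],[0,-0.18,0.03,14,0],[-0.002,-0.23,0.03,18.8,0]]])

```text
clock: 6.95
eef_pos: [0.5229, -0.0351, 0.0941]
tool_rot: [-0.05, 0.999, 0.0, -0.002]
ft_force: [0.8, 0.1, -2.3]
grip_width: 0.015
grasp_force: 59.1
```

Request:
move_arm(moves=[[[0,-0.05,0,0,0],[-0.001,-0.1,0,0,0],[-0.0015,-0.15,0,0,0],[-0.0015,-0.166,0,0,0],[-0.0015,-0.166,0,0,0]]])

```text
clock: 7.58
eef_pos: [0.5219, -0.2, 0.0946]
tool_rot: [-0.048, 0.999, 0.001, -0.001]
ft_force: [-0.2, 0.8, -3.0]
grip_width: 0.0149
grasp_force: 59.2
```

Request:
move_arm(moves=[[[0,0,-0.03,0,0],[0,0,-0.06,0,0],[0,0,-0.08,0,0],[0,0,-0.08,0,0],[0,0,-0.08,0,0]]])

```text
clock: 8.2
eef_pos: [0.5237, -0.1988, 0.0171]
tool_rot: [-0.05, 0.999, 0.0, 0.0]
ft_force: [0.1, -0.6, -1.9]
grip_width: 0.0147
grasp_force: 59.1
```

Run:
```python
from m import *
s=cam("side");save(s,'s5.png')
L=cv2.resize(s["color"][310:385,340:440],(800,600),interpolation=2)
cv2.imwrite('pics/g5.png',L[:,:,::-1]);o=monitor.get_obs();print(o["eef_pos"],o["tool_rot"],o["ft_force"],o["ft_torque"],o["grip_width"])
t=cam("top");save(t,'t5.png')
```

```text
[ 0.52413825 -0.1992151   0.01759196] [-4.94813997e-02  9.98774680e-01 -2.40467893e-04  8.19466014e-04] [ 0.77344197 -0.61116193 -2.37426662] [-0.00839509 -0.03352029 -0.03773278] 0.014918648072148
```

View pics/g5.png

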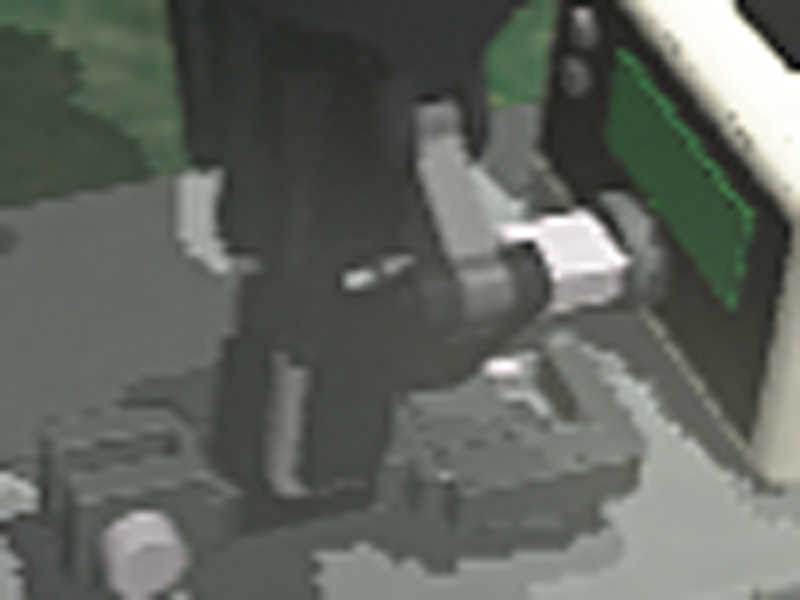

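Run:
```python
from m import *
s=cam("side");T=np.array([.524,-.1988]);a=np.radians(5.67);ex=np.array([np.cos(a),np.sin(a)]);ey=np.array([-ex[1],ex[0]])
def P(x,y,z,dz=.0315):return np.r_[T+ex*x*.001+ey*y*.001,dz+z*.001]
def q(p): u,v=proj(s,p);return round((u-340)*8),round((v-310)*8)
for n,p in dict(nose_sp_top=(69,-12,12),nose_sp_bot=(69,-12,0),nose_mouth_top=(69,15,12),sp_top=(60,-18,12),sp_bot=(60,-18,0),gripbotfrontnear=(17,-8,0),gripbotrearnear=(-17,-8,0),tscrew=(-40,-20,11)).items(): print(n,q(P(*p)))
# pin bolt and arm tip
b=(.5724,-.1527);print('bolt',q((*b,.05)))
for dx in(-11,25):
  for dy in(-9,9):
    for z in(.031,.042):print(dx,dy,z,q(np.r_[np.array(b)+ex*dx*.001+ey*dy*.001,z]))
```

```text
nose_sp_top (636, 419)
nose_sp_bot (628, 462)
nose_mouth_top (574, 327)
sp_top (609, 450)
sp_bot (602, 493)
gripbotfrontnear (383, 503)
gripbotrearnear (224, 539)
tscrew (140, 570)
bolt (450, 235)
-11 -9 0.031 (412, 342)
-11 -9 0.042 (417, 303)
-11 9 0.031 (376, 285)
-11 9 0.042 (381, 246)
25 -9 0.031 (567, 308)
25 -9 0.042 (573, 269)
25 9 0.031 (529, 252)
25 9 0.042 (535, 213)
```

Run:
```python
from m import *
s=cam("side");t=cam("top");a=np.radians(5.67);ex=np.array([np.cos(a),np.sin(a)]);ey=np.array([-ex[1],ex[0]])
b=np.array((.5724,-.1527))
for c,n in((s,'s'),(t,'t')):
  print(n,'bolt',np.round(proj(c,(*b,.05)),1),'axisdeck',np.round(proj(c,(*b,.014)),1))
  for dx in(-11,): 
    for dy in(-9,9):
      for z in(.031,.042):print(dx,dy,z,np.round(proj(c,np.r_[b+ex*dx*.001+ey*dy*.001,z]),1))
im=cv2.imread('pics/side0.png').astype(int)
print('side cols 384..424')
for v in range(332,362):print(v,' '.join('%3d'%x for x in im[v,384:412].max(1)))
im=cv2.imread('pics/top0.png').astype(int)
print('top cols 428..')
for v in range(208,236):print(v,' '.join('%3d'%x for x in im[v,428:448].max(1)))
```

```text
s bolt [396.3 339.4] axisdeck [394.1 355.2]
-11 -9 0.031 [391.5 352.8]
-11 -9 0.042 [392.1 347.9]
-11 9 0.031 [387.  345.6]
-11 9 0.042 [387.6 340.7]
t bolt [438.6 225. ] axisdeck [435.1 227.6]
-11 -9 0.031 [440.4 230.1]
-11 -9 0.042 [441.5 229.3]
-11 9 0.031 [434.  230.6]
-11 9 0.042 [435.  229.8]
side cols 384..424
332 174 174 175 175 178 178 178 178 181 181 181 180 180 180 182 184 183 142 105 111 113 117 100  90 111 100  65  53
333 173 175 175 175 175 175 178 179 178 179 179 180 181 179 180 183 186 186 142 105 112 101  88  89  89 124 100  56
334 176 176 175 174 176 177 177 178 176 176 177 178 178 179 180 181 183 186 187 141 103 110  99  90  89  99 106  75
335 176 176 176 176 175 175 177 176 175 175 175 178 179 179 180 180 181 182 185 184 189 147  96  86  87  85  97  84
336 177 178 177 175 176 176 175 176 177 177 179 178 180 180 179 179 180 179 179 181 187 142 101  86  71  69  75 136
337 175 176 178 177 176 176 176 178 178 182 184 185 186 184 182 178 178 177 177 174 177 149 134 173 242 255 252 245
338 176 176 176 177 176 175 176 180 183 167 140 135 135 134 164 179 148 157 196 231 2
[... 4365 characters left out ...]
 221 212 204 206 203 203 203
228 194 141 120 121 115  93  94 173 237 232 223 227 234 237 215 208 205 207 207 203
229 198 169 126 117 118  90  84 144 230 236 235 233 232 230 217 204 203 209 206 205
230 209 188 134 118 115  95  79  98 142 163 172 175 191 205 204 203 205 204 204 204
231 209 191 137 111 112 106 102 109 131 174 185 183 196 202 208 202 203 207 207 208
232 206 191 146 122 127 132 157 162 176 201 202 205 204 205 205 202 208 202 207 205
233 209 198 174 166 166 176 200 200 204 206 208 205 207 205 202 204 199 204 203 207
234 206 208 202 201 203 201 206 208 209 205 207 204 204 205 205 199 204 200 208 204
235 207 204 206 209 208 207 208 209 205 204 206 204 205 206 202 204 203 203 204 207
```

The pin's position (0.572, -0.153) agrees with the side picture: the arm-tip corner is at (391.5,351.5) and the pin at col ≈395, rows 352-357. The hook nose column also matches its prediction. I'll lower the link onto the deck by feel.

Request:
move_arm(moves=[[[0,0,-0.005,0,0],[0,0,-0.009,0,0],[0,0,-0.011,0,0],[0,0,-0.012,0,0],[0,0,-0.013,0,0]]])

```text
clock: 9.07
eef_pos: [0.5232, -0.1998, 0.0035]
tool_rot: [-0.049, 0.999, 0.0, -0.0]
ft_force: [0.1, 0.3, -3.0]
grip_width: 0.0149
grasp_force: 59.1
```

Request:
move_arm(moves=[[[0,0,-0.001,0,0],[0,0,-0.001,0,0]]])

```text
clock: 9.32
eef_pos: [0.5231, -0.1998, 0.0026]
tool_rot: [-0.049, 0.999, 0.0, -0.0]
ft_force: [-0.0, 0.3, -3.0]
grip_width: 0.015
grasp_force: 59.1
```

Request:
move_arm(moves=[[[0,0,-0.001,0,0],[0,0,-0.001,0,0]]])

```text
clock: 9.57
eef_pos: [0.5231, -0.1997, 0.0016]
tool_rot: [-0.049, 0.999, 0.0, -0.0]
ft_force: [-0.7, 0.1, -3.3]
grip_width: 0.0147
grasp_force: 59.1
```

Request:
move_arm(moves=[[[0,0,-0.001,0,0],[0,0,-0.001,0,0]]])

```text
clock: 9.82
eef_pos: [0.5233, -0.1999, 0.001]
tool_rot: [-0.049, 0.999, -0.0, 0.0]
ft_force: [-0.3, 0.5, 0.9]
grip_width: 0.0146
grasp_force: 59.5
```

Request:
move_arm(moves=[[[-0.0005,0.004,0.0005,0,0],[-0.001,0.008,0.0005,0,0],[-0.0013,0.012,0.0005,0,0],[-0.0015,0.014,0.0005,0,0],[-0.0015,0.014,0.0005,0,0]]])

```text
clock: 10.45
eef_pos: [0.5216, -0.1853, 0.001]
tool_rot: [-0.049, 0.999, 0.0, -0.0]
ft_force: [0.5, -0.1, -2.5]
grip_width: 0.0151
grasp_force: 59.3
```

Request:
move_arm(moves=[[[-0.0001,0.001,0,0,0],[-0.0002,0.002,0,0,0],[-0.0003,0.003,0,0,0]]])

```text
clock: 10.82
eef_pos: [0.5213, -0.1828, 0.001]
tool_rot: [-0.049, 0.999, 0.0, -0.0]
ft_force: [-0.0, 0.1, -2.9]
grip_width: 0.0151
grasp_force: 59.4
```

Request:
move_arm(moves=[[[-0.0001,0.001,0,0,0],[-0.0002,0.002,0,0,0],[-0.0002,0.002,0,0,0]]])

```text
clock: 11.2
eef_pos: [0.5211, -0.1812, 0.0011]
tool_rot: [-0.049, 0.999, -0.0, -0.0]
ft_force: [0.5, -1.4, -2.5]
grip_width: 0.0147
grasp_force: 59.4
```

Request:
move_arm(moves=[[[-0.0001,0.001,0,0,0],[-0.0002,0.002,0,0,0],[-0.0002,0.002,0,0,0]]])

```text
clock: 11.58
eef_pos: [0.5211, -0.1806, 0.0013]
tool_rot: [-0.048, 0.999, -0.002, 0.0]
ft_force: [-0.5, -6.1, -2.7]
grip_width: 0.0148
grasp_force: 60.1
```

Request:
move_arm(moves=[[[-0.0001,0.001,0,0,0],[-0.0002,0.002,0,0,0],[-0.0002,0.002,0,0,0]]])

```text
clock: 11.95
eef_pos: [0.5209, -0.1795, 0.0014]
tool_rot: [-0.048, 0.999, -0.003, 0.0]
ft_force: [-0.3, -8.1, -3.8]
grip_width: 0.015
grasp_force: 60.6
```

Request:
move_arm(moves=[[[-0.0001,0.001,0,0,0],[-0.0002,0.002,0,0,0],[-0.0002,0.002,0,0,0]]])

```text
clock: 12.32
eef_pos: [0.5209, -0.1785, 0.0015]
tool_rot: [-0.047, 0.999, -0.004, 0.0]
ft_force: [-1.1, -10.6, -3.8]
grip_width: 0.0148
grasp_force: 61.3
```

Request:
move_arm(moves=[[[-0.0001,0.001,0,0,0],[-0.0002,0.002,0,0,0],[-0.0002,0.002,0,0,0]]])

```text
clock: 12.7
eef_pos: [0.5208, -0.1777, 0.0017]
tool_rot: [-0.047, 0.999, -0.005, 0.0]
ft_force: [0.3, -13.7, -4.5]
grip_width: 0.0151
grasp_force: 62.3
```

Request:
move_arm(moves=[[[-0.0001,0.001,0,0,0],[-0.0002,0.002,0,0,0],[-0.0002,0.002,0,0,0]]])

```text
clock: 13.08
eef_pos: [0.5197, -0.1757, 0.0016]
tool_rot: [-0.047, 0.999, -0.005, -0.001]
ft_force: [-3.2, -12.0, -1.9]
grip_width: 0.0152
grasp_force: 62.3
```

Request:
move_arm(moves=[[[-0.0006,0.001,0,0,0],[-0.0008,0.002,0,0,0],[-0.0008,0.002,0,0,0]]])

```text
clock: 13.45
eef_pos: [0.5182, -0.1723, 0.0015]
tool_rot: [-0.047, 0.999, -0.003, -0.001]
ft_force: [-4.2, -9.8, -0.8]
grip_width: 0.0149
grasp_force: 61.4
```

Request:
move_arm(moves=[[[-0.0001,0.001,0,0,0],[-0.0002,0.002,0,0,0],[-0.0002,0.002,0,0,0]]])

```text
clock: 13.82
eef_pos: [0.5177, -0.1695, 0.0014]
tool_rot: [-0.047, 0.999, -0.002, -0.001]
ft_force: [-4.2, -8.3, -0.1]
grip_width: 0.0151
grasp_force: 61.0
```

Request:
move_arm(moves=[[[-0.0006,0.001,0,0,0],[-0.0008,0.002,0,0,0],[-0.001,0.003,0,0,0],[-0.001,0.003,0,0,0]]])

```text
clock: 14.32
eef_pos: [0.5171, -0.1654, 0.0012]
tool_rot: [-0.048, 0.999, -0.001, -0.001]
ft_force: [-2.1, -6.3, -1.3]
grip_width: 0.0156
grasp_force: 60.4
```

Request:
move_arm(moves=[[[-0.0003,0.001,0,0,0],[-0.0006,0.002,0,0,0],[-0.0009,0.003,0,0,0],[-0.0009,0.003,0,0,0]]])

```text
clock: 14.82
eef_pos: [0.5173, -0.1597, 0.0011]
tool_rot: [-0.049, 0.999, 0.001, 0.0]
ft_force: [-0.8, 0.3, -2.8]
grip_width: 0.0149
grasp_force: 59.4
```

Request:
move_arm(moves=[[[-0.0001,0.001,0,0,0],[-0.0002,0.002,0,0,0],[-0.0002,0.002,0,0,0]]])

```text
clock: 15.2
eef_pos: [0.5171, -0.1583, 0.001]
tool_rot: [-0.049, 0.999, 0.0, 0.0]
ft_force: [-0.8, 0.5, -3.2]
grip_width: 0.0151
grasp_force: 59.3
```

The push force dropped to zero at the expected home depth, so the latch has likely snapped shut. I'll touch the throat bottom gently, then pull back.

Request:
move_arm(moves=[[[-0.0001,0.001,0,0,0],[-0.0001,0.0015,0,0,0],[-0.0001,0.0015,0,0,0]]])

```text
clock: 15.58
eef_pos: [0.5171, -0.1578, 0.0012]
tool_rot: [-0.049, 0.999, -0.0, 0.0]
ft_force: [0.3, -2.0, -3.8]
grip_width: 0.0147
grasp_force: 59.4
```

Request:
move_arm(moves=[[[0.0002,-0.002,0,0,0],[0.0004,-0.004,0,0,0],[0.0005,-0.006,0,0,0],[0.0006,-0.007,0,0,0],[0.0006,-0.007,0,0,0]]])

```text
clock: 16.2
eef_pos: [0.5175, -0.1643, 0.0011]
tool_rot: [-0.049, 0.999, 0.0, -0.0]
ft_force: [0.1, -0.1, -3.3]
grip_width: 0.0149
grasp_force: 59.3
```

Request:
move_arm(moves=[[[0.0001,-0.001,0,0,0],[0.0002,-0.002,0,0,0],[0.0002,-0.002,0,0,0]]])

```text
clock: 16.58
eef_pos: [0.5176, -0.1655, 0.001]
tool_rot: [-0.049, 0.999, 0.001, -0.0]
ft_force: [-0.0, 2.8, -3.0]
grip_width: 0.015
grasp_force: 59.1
```

Request:
move_arm(moves=[[[0.0001,-0.001,0,0,0],[0.0002,-0.002,0,0,0],[0.0002,-0.002,0,0,0]]])

```text
clock: 16.95
eef_pos: [0.5177, -0.1661, 0.0011]
tool_rot: [-0.05, 0.999, 0.002, -0.0]
ft_force: [-0.4, 7.2, -0.9]
grip_width: 0.0148
grasp_force: 59.4
```

Request:
move_arm(moves=[[[0.0001,-0.001,0,0,0],[0.0001,-0.001,0,0,0],[0.0001,-0.001,0,0,0]]])

```text
clock: 17.32
eef_pos: [0.5177, -0.1662, 0.0011]
tool_rot: [-0.05, 0.999, 0.003, -0.0]
ft_force: [-0.2, 9.7, 0.8]
grip_width: 0.015
grasp_force: 59.5
```

Request:
move_arm(moves=[[[0,-0.0004,0,0,0],[0,-0.0004,0,0,0],[0,-0.0004,0,0,0],[0,-0.0004,0,0,0],[0,-0.0004,0,0,0]]])

```text
clock: 17.95
eef_pos: [0.5177, -0.1662, 0.0011]
tool_rot: [-0.05, 0.999, 0.003, -0.0]
ft_force: [-0.3, 9.9, 0.9]
grip_width: 0.0154
grasp_force: 59.5
```

Request:
move_arm(moves=[[[0,0.003,0,0,0],[-0.0004,0.006,-0.0005,0,0],[-0.0008,0.01,-0.0005,0,0],[-0.0008,0.01,-0.0005,0,0],[-0.0008,0.01,-0.0005,0,0]]])

```text
clock: 18.58
eef_pos: [0.5179, -0.1601, 0.001]
tool_rot: [-0.049, 0.999, -0.0, 0.001]
ft_force: [0.0, -0.4, 0.9]
grip_width: 0.0148
grasp_force: 59.8
```

Request:
move_arm(moves=[[[0,0,0,0,60],[0,0,0,0,60],[0,0,0,0,60],[0,0,0,0,60],[0,0,0.01,0,60]]])

```text
clock: 19.2
eef_pos: [0.5164, -0.1594, 0.0102]
tool_rot: [-0.049, 0.999, 0.0, -0.001]
ft_force: [0.2, -0.5, 0.3]
grip_width: 0.0514
grasp_force: 0.0
```

Request:
move_arm(moves=[[[0,0,0.02,0,60],[0,0,0.06,0,60],[0,0,0.11,0,60],[-0.05,0,0.15,0,60],[-0.1,0.03,0.17,0,60]]])

```text
clock: 19.82
eef_pos: [0.4184, -0.1309, 0.1834]
tool_rot: [-0.048, 0.999, -0.001, 0.002]
ft_force: [0.9, 0.7, 1.0]
grip_width: 0.0513
grasp_force: 0.0
```

Request:
move_arm(moves=[[[-0.02,0.05,0,0,60],[-0.04,0.1,0,0,60],[-0.06,0.15,0,0,60],[-0.06,0.2,0,0,60],[-0.06,0.25,0,0,60]]])

```text
clock: 20.45
eef_pos: [0.3574, 0.1217, 0.1816]
tool_rot: [-0.049, 0.999, 0.0, 0.001]
ft_force: [0.8, -0.3, 0.2]
grip_width: 0.0508
grasp_force: 0.0
```

Run:
```python
from h import *
s=cam("side");t=cam("top")
L=np.zeros((600,800,3),np.uint8)
L[:,:540]=cv2.resize(s["color"][300:400,340:430],(540,600),interpolation=2);L[:,542:]=cv2.resize(t["color"][200:300,412:455],(258,600),interpolation=2)
cv2.imwrite('pics/end.png',L[:,:,::-1])
```

```text
(no output)
```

View pics/end.png

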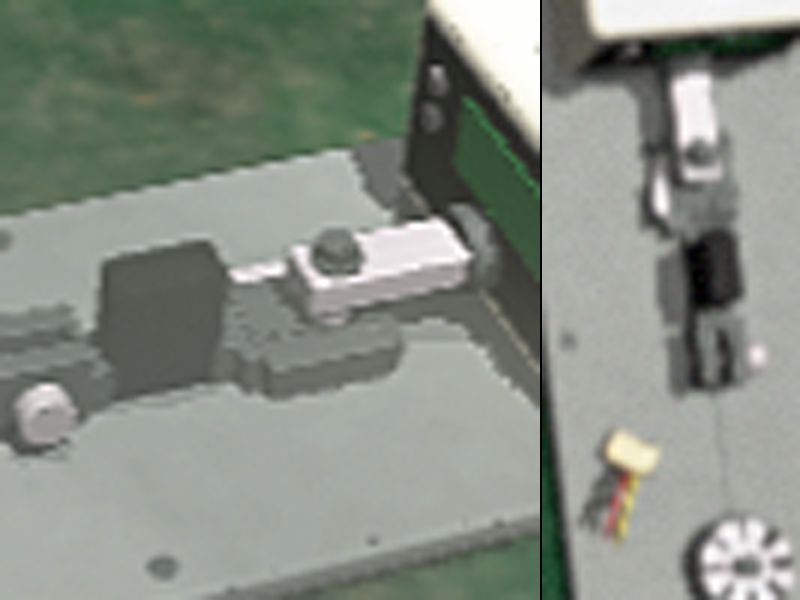

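The link lies flat on the deck and in line with the tester. The pin is in the hook, the latch tab at crop (657,200) is shut along the claw, and the plug is undisturbed.

```bash
python3 -c "
from h import *
print(job.job_done())"
```

```text
the job is handed in; nothing more can be done
None
```

The wire-jaw link is hooked on the load pin and latched; it held a tug of about 10 N, lies flat in line with the tester, and the job is handed in (about 20 s used, peak push on the pin about 14 N).

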